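# Kit out the drive-shaft repair tray

## Robot

A 7-joint arm with a two-finger parallel gripper is mounted at the origin on a cart in front of the work surface, level with it; the furniture and walls round the work are solid. World frame = base frame: x ahead of the robot, y to its left, z up, the work surface at z = 0. Lengths are in mm, angles in rad, forces in N, time in s.
With the tool pointing down it reaches from about 400 to 875 mm from the base axis. Payload 4.4 kg.
Tool frame: the origin (TCP) lies at the very end of the fingers, on their centre line; the grasp point (between the pads) lies 19 mm behind it; z points along the fingers, y is the line along which they close (so a half turn about z gives the same grasp; the last joint's range is limited). The gripper opens to 85 mm and grips with 20 to 120 N. Pads are 22 mm wide; open, the fingers measure 114 mm over their backs; the gripper's body (76 mm by 85 mm) begins 54 mm behind the grasp point. The pads swing forward as they close: fully open they stand 13 mm farther back than shut.
Start: joints at [1.217, 0.628, 0.038, 1.517, -0.027, 0.996, -0.02], TCP at [184.526, -623.272, 231.313] pointing down, gripper open.
Joint ranges: [-3.06, 3.06], [-0.37, 2.12], [-1.25, 1.32], [0.18, 2.47], [-1.1, 4.24], [0.23, 1.98], [-2.94, 2.94]. Speed limits (rad/s): [2.57, 2.57, 3.14, 3.14, 3.14, 3.14, 3.14].

## Interface

Orientations are given as [roll, pitch, yaw] about the fixed x, y, z axes, in that order (R = Rz(yaw) Ry(pitch) Rx(roll)).
In Python, from cell import read_state, get_image, camera_params, finish_job gives the robot as it stands.
- The arm moves only by the tool arm_command, never from a script. Its argument "deltas" is a list of rows, each an object of numbers: "dx", "dy", "dz": the shift along the world's x, y, z in m; "yaw": the turn about the world's z in degrees; "jaw": the opening, from 0 (shut) to 1 (fully open). A call has 1 to 20 rows; each row is the pose to reach, as a shift and turn from the pose commanded when the call began; what a row does not reach only later rows make up. A row lasts 1/10 s, in which the tool goes at most 50 mm and 8.59 degrees, less where a joint would pass 70% of its speed; a pose out of reach is approached as far as the arm can. A call with a gripper value outside its range is refused whole. The fingers move at their own pace and stop on an object; the grip force is fixed at half the most. Time passes only in rows, so rows that repeat a pose let the fingers close. It gives the time, the measured TCP pose, the force, the opening and the grip force at its end, in the units of the state.
- read_state(): the state, without advancing time (a new reading comes with each control period).
- get_image(name): name is "scene" or "top" or "wrist"; returns (picture, depth): 384x512x3 uint8, red, green, blue; 384x512 float32, mm along the optical axis (not along the pixel's ray), 0 where there is no reading.
- camera_params(name): a dict with "camera_matrix" (3x3 intrinsics, pixels), "extrinsics" (4x4, takes a point from camera to world coordinates). Camera axes: x right, y down, z forward; pixel columns grow to the right and rows downward; lengths in mm; the calibration is good to about 2 mm. A picture is of the moment at which its call begins: read the wrist's pose just before it. camera_params takes no time and is no camera call; for the wrist camera it gives the pose at the moment of the call.
- finish_job(): hands the job in; it is judged then, once.
The state is a dict: "clock": time; "qpos": joint angles; "qd": joint speeds; "tau": joint torques, N m; "eef_pos": TCP position; "tool_rot": TCP orientation; "force": force on the tool from outside, world axes, zero at the start; "torque": the same for the moment, N m; "width": finger opening in mm; "gripper_force": force on a finger pad.
Only numpy, scipy, OpenCV 4.12 (cv2) and the standard library are available. Lean on these libraries where they do the work, as an engineer would, in place of code of your own. Each camera call takes 0.05 s, during which the arm holds its last target. There are 200 camera calls.

## Task

Gather the parts for the drive-shaft repair from the open bench just right of the kit tray into the tray, each lying flat on the floor of the recess made for it: the brown bush in the small round one, the spacer tube upright in the medium round one, the shaft collar in the large round one, and the short grooved sleeve lying in the oblong one. The long plain sleeve and the threaded stud look similar but are not part of this kit: leave them where they are.

Things in the scene. Friction and masses are not known exactly. Their poses are not given: they have to be found in the camera images.
- bush: Plain brown steel bush standing on end, a short ring 25 mm in outer diameter, 21 mm tall, 45 g. Origin: centre of its underside, z up. Belongs in the small round recess.
- spacer_tube: Dark thick-walled spacer tube standing on end, 38 mm in outer diameter, 72 mm tall, about 0.42 kg. Origin: centre of its underside, z up. Belongs in the medium round recess.
- shaft_collar: Dark split shaft collar lying flat, a low thick ring 47 mm in outer diameter, 16 mm tall, about 0.17 kg; on the open bench right of the tray (the rings in the pile at the back are not meant). Origin: centre of its underside, z up. Belongs in the large round recess.
- short_sleeve_centre (a point): Middle of the SHORT pale metal sleeve: cylinder, groove near one end, 31 mm in diameter (33 mm to the touch), 51 mm long, lying on its side, its middle about 17 mm above what it lies on; about 0.16 kg. y runs along its length and stays level; it can roll about y, so x and z may point anywhere. Belongs, lying, in the oblong recess.
- long_sleeve_centre (a point): Middle of the LONG pale plain sleeve, a look-alike that is not part of the kit: 31 mm in diameter, 118 mm long, lying on its side, y along its length. To be left where it lies; it rolls if pushed.
- threaded_stud: Threaded stud standing on end, a look-alike that is not part of the kit: solid, 25 mm in diameter, 76 mm tall. Origin: centre of its underside, z up. To be left standing where it is.
- recess_small (a point): Centre of the floor of the small round recess in the kit tray, z up; 42 mm in diameter, 6 mm deep. Floor 9 mm above the bench, insert top 15 mm. Tray: square grey sheet tray, 192 mm a side, fixed, rim 17 mm above the bench, turned up to 20 degrees; four 90 mm square inserts, 2 by 2, centres 92 mm apart, in any arrangement, each with one recess in its middle.
- recess_medium (a point): Centre of the floor of the medium round recess in the kit tray, z up; 56 mm in diameter, 6 mm deep. Floor 9 mm above the bench, insert top 15 mm. In the kit tray.
- recess_large (a point): Centre of the floor of the large round recess in the kit tray, z up; 68 mm in diameter, 6 mm deep. Floor 9 mm above the bench, insert top 15 mm. In the kit tray.
- recess_oblong (a point): Centre of the floor of the oblong recess in the kit tray, z up; 48 mm wide along x and 70 mm long along y, 6 mm deep. Floor 9 mm above the bench, insert top 15 mm. In the kit tray.
Mind the look-alikes: they are no part of the job. Leave any orange, turquoise or yellow look-alike of the part that bears short_sleeve_centre alone.

How it is judged (in metres and radians):
At the end, for the whole second after the job is handed in: Each of the four parts rests on the floor of its recess, within 14 mm of its centre and 4 mm of its resting height; bush, tube and collar upright within 0.15 rad, short sleeve along the oblong within 0.45 rad. Long sleeve and stud within 30 mm of their starts, stud upright (0.15 rad). All at rest (horizontal distance between bush and recess_small below 0.014 m and z of bush in the frame of recess_small between -0.004 and 0.004 m and angle between each of bush, spacer_tube, shaft_collar, threaded_stud's own z axis and vertical below 0.15 rad and horizontal distance between spacer_tube and recess_medium below 0.014 m and z of spacer_tube in the frame of recess_medium between -0.004 and 0.004 m and horizontal distance between shaft_collar and recess_large below 0.014 m and z of shaft_collar in the frame of recess_large between -0.004 and 0.004 m and horizontal distance between short_sleeve_centre and recess_oblong below 0.014 m and z of short_sleeve_centre in the frame of recess_oblong between 0.0128 and 0.0208 m and angle between the y axis of short_sleeve_centre and the y axis of recess_oblong, either way round below 0.45 rad and distance of each of long_sleeve_centre, threaded_stud from where it was at the start of the episode below 0.03 m and linear speed of each of bush, spacer_tube, shaft_collar below 0.02 m/s); the robot touches nothing.
It also fails if it takes over 104 s, if anything falls off the work surface, if the arm or the gripper's body presses on something with over 40 N, if the wrist force passes 120 N, or if a joint passes its speed limit or range.

## Working session

There is one attempt and no reset: what is moved stays moved. The work goes in short steps, Python scripts to look and compute and a tool call to move; the robot and the scene stay as the last step left them, time stands still between calls to the robot, and variables do not carry over. Pictures are saved under pics/ and viewed, at most 14 in all, crops included, and the job is handed in when it is done.

Besides the shell and the picture viewer there is one more tool, called after ">>>" as a command line: name --argument value ..., lists and objects as JSON in quotes. arm_command: Moves the arm, as the interface text tells. Its arguments: {"type":"object","properties":{"deltas":{"type":"array"}},"required":["deltas"]}

```bash
mkdir -p pics; cat > h.py <<'E'
import numpy as np, cv2
from cell import *
def cloud(name):
    P=camera_params(name); im,d=get_image(name); K=np.array(P["camera_matrix"]);T=np.array(P["extrinsics"])
    v,u=np.mgrid[0:384,0:512]; z=d.astype(float)
    c=np.stack([(u-K[0,2])/K[0,0]*z,(v-K[1,2])/K[1,1]*z,z],-1)
    w=c@T[:3,:3].T+T[:3,3]; w[z==0]=np.nan
    return im,w
E
python3 - <<'E'
from h import *
for n in("scene","top"):
    im,w=cloud(n); np.save(n+".npy",w); cv2.imwrite(f"pics/{n}0.png",cv2.cvtColor(im,cv2.COLOR_RGB2BGR))
    print(n,np.array(camera_params(n)["extrinsics"])[:3].round(2).tolist())
s=read_state(); print(s["clock"],s["eef_pos"],s["tool_rot"],s["width"])
E
```

```text
scene [[-0.53, -0.67, 0.51, -73.05], [-0.85, 0.41, -0.34, 350.72], [0.01, -0.61, -0.79, 919.26]]
top [[-0.03, -1.0, 0.09, 403.94], [-1.0, 0.02, -0.02, -30.65], [0.02, -0.09, -1.0, 1230.38]]
0.1 [ 184.36083586 -622.71995897  230.48852423] [-3.13988259e+00 -1.58535246e-06  2.87790069e-01] 85.32044044878964
```

View pics/top0.png

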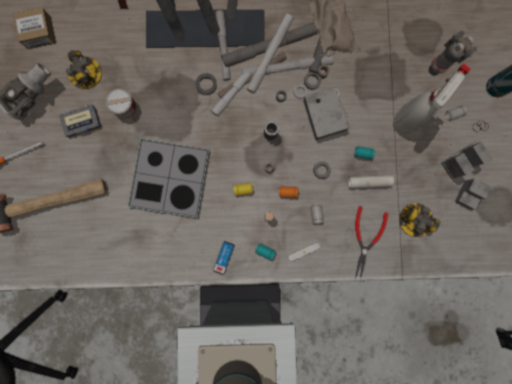

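View pics/scene0.png

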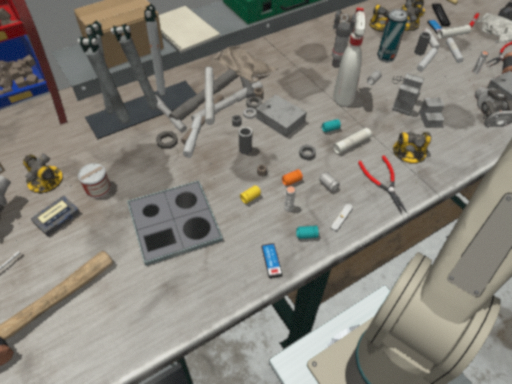

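Top view: tray at (170,178) with small (155,158), medium (188,163), large (182,197) and oblong (149,191) recesses. The parts are the tube at (271,130), bush (269,168), collar (321,171), short sleeve (317,214), long sleeve (371,183) and stud (270,217).

```bash
python3 - <<'E'
from h import *
from scipy import ndimage as N
for n,seeds in (("top",dict(tube=(271,130),bush=(269,168),collar=(321,171),short=(317,214),long=(371,183),stud=(270,217))),
  ("scene",dict(tube=(246,142),bush=(262,169),collar=(308,152),short=(329,183),long=(353,141),stud=(291,200)))):
    w=np.load(n+".npy"); im=cv2.imread(f"pics/{n}0.png")
    L,_=N.label(np.nan_to_num(w[...,2])>6)
    for k,(u,v) in seeds.items():
        p=L[v-4:v+5,u-4:u+5]; ids=p[p>0]
        if not len(ids): print(n,k,"none"); continue
        m=L==np.bincount(ids).argmax(); P=w[m]; 
        lo,hi=np.nanmin(P,0),np.nanmax(P,0); c=np.nanmedian(P,0)
        e,V=np.linalg.eigh(np.cov(P[:,:2].T)); 
        print(n,k,m.sum(),"mid",((lo+hi)/2).round(),"ext",(hi-lo).round(),"top",hi[2].round(1),"axdeg",np.degrees(np.arctan2(V[1,1],V[0,1])).round())
    g=cv2.cvtColor(im,cv2.COLOR_BGR2GRAY)
    # recesses
    x0,y0,x1,y1=(125,132,215,222) if n=="top" else (125,180,225,265)
    d=np.zeros_like(g); d[y0:y1,x0:x1]=g[y0:y1,x0:x1]<60
    L,k=N.label(d)
    for i in range(1,k+1):
        m=L==i
        if m.sum()>40: 
            P=w[m]; print(n,"rec",m.sum(),[round(float(a)) for a in N.center_of_mass(m)[::-1]],np.nanmean(P,0).round(1), np.ptp(P,0).round())
E
```

```text
top tube 197 mid [ 676. -106.   41.] ext [36. 37. 70.] top 75.9 axdeg 163.0
top bush 47 mid [580. -99.  17.] ext [25. 25. 19.] top 26.9 axdeg 174.0
top collar 142 mid [ 570. -247.   15.] ext [45. 45. 15.] top 22.5 axdeg 141.0
top short 208 mid [ 449. -227.   21.] ext [49. 32. 27.] top 34.6 axdeg -175.0
top long 492 mid [ 533. -379.   22.] ext [ 34. 120.  30.] top 36.6 axdeg 91.0
top stud 81 mid [444. -94.  44.] ext [24. 23. 74.] top 80.5 axdeg 124.0
top rec 159 [155, 159] [610.4 214.2   8.8] [37. 38. 12.]
top rec 292 [188, 164] [593.3 123.2   9.1] [nan nan nan]
top rec 421 [149, 191] [519.6 231.1   9.1] [nan nan nan]
top rec 446 [182, 197] [502.6 140.2   9.2] [nan nan nan]
scene tube 323 mid [ 673. -105.   42.] ext [41. 39. 70.] top 76.4 axdeg 148.0
scene bush 80 mid [577. -98.  15.] ext [25. 25. 18.] top 24.3 axdeg 146.0
scene collar 152 mid [ 567. -246.   13.] ext [49. 48. 14.] top 20.5 axdeg 140.0
scene short 234 mid [ 445. -226.   21.] ext [54. 34. 29.] top 35.0 axdeg -167.0
scene long 406 mid [ 528. -379.   22.] ext [ 33. 123.  31.] top 37.2 axdeg 89.0
scene stud 224 mid [440. -92.  44.] ext [23. 24. 75.] top 81.1 axdeg 49.0
scene rec 212 [186, 200] [594.  122.2  10.5] [47. 49. 10.]
scene rec 132 [150, 210] [611.5 213.   10.3] [nan nan nan]
scene rec 401 [197, 228] [502.  137.8  10.3] [nan nan nan]
scene rec 403 [159, 239] [520.3 230.4  10.3] [nan nan nan]
```

>>> arm_command --deltas '[{"dx": 0.04, "dy": 0.06, "dz": 0, "yaw": -7, "jaw": 0.7}, {"dx": 0.08, "dy": 0.12, "dz": 0, "yaw": -7, "jaw": 0.7}, {"dx": 0.12, "dy": 0.18, "dz": 0, "yaw": -7, "jaw": 0.7}, {"dx": 0.16, "dy": 0.24, "dz": 0, "yaw": -7, "jaw": 0.7}, {"dx": 0.2, "dy": 0.3, "dz": -0.02, "yaw": -7, "jaw": 0.7}, {"dx": 0.23, "dy": 0.35, "dz": -0.03, "yaw": -7, "jaw": 0.7}, {"dx": 0.262, "dy": 0.396, "dz": -0.04, "yaw": -7, "jaw": 0.7}, {"dx": 0.262, "dy": 0.396, "dz": -0.04, "yaw": -7, "jaw": 0.7}, {"dx": 0.262, "dy": 0.396, "dz": -0.04, "yaw": -7, "jaw": 0.7}, {"dx": 0.262, "dy": 0.396, "dz": -0.04, "yaw": -7, "jaw": 0.7}, {"dx": 0.262, "dy": 0.396, "dz": -0.04, "yaw": -7, "jaw": 0.7}, {"dx": 0.262, "dy": 0.396, "dz": -0.04, "yaw": -7, "jaw": 0.7}, {"dx": 0.262, "dy": 0.396, "dz": -0.04, "yaw": -7, "jaw": 0.7}, {"dx": 0.262, "dy": 0.396, "dz": -0.04, "yaw": -7, "jaw": 0.7}]'

```text
clock: 1.5
eef_pos: [445.7, -228.8, 191.4]
tool_rot: [3.141, 0.0, 0.163]
force: [0.3, -0.6, 0.3]
width: 60.0
gripper_force: 0.0
```

```bash
cat > meas.py <<'E'
from h import *
from scipy import ndimage as N
import sys
s=read_state(); im,w=cloud("wrist"); cv2.imwrite(f"pics/{sys.argv[1]}.png",cv2.cvtColor(im,cv2.COLOR_RGB2BGR))
print(s["clock"],s["eef_pos"].round(1),np.round(s["tool_rot"],3),round(s["width"],1),np.round(s["force"],1))
L,k=N.label((np.nan_to_num(w[...,2])>6)&(np.nan_to_num(w[...,2])<100))
for i in range(1,k+1):
    m=L==i
    if m.sum()<400: continue
    P=w[m]; v=np.argwhere(m).mean(0)[::-1]
    r=cv2.minAreaRect(P[:,:2].astype(np.float32))
    print("blob",m.sum(),"px",v.round(),"rect",np.round(r[0],1),np.round(r[1],1),round(r[2],1),"z99",np.percentile(P[:,2],99).round(1))
print("bench z",np.nanmedian(w[...,2]))
E
python3 meas.py w1
```

```text
1.5 [ 445.7 -228.8  191.4] [3.141 0.    0.163] 60.0 [ 0.3 -0.6  0.3]
blob 542 px [151.  23.] rect [578.7 -98. ] [24.8 24.8] 42.3 z99 21.6
blob 1992 px [418.  33.] rect [ 612.8 -364. ] [51.2 30.7] 77.9 z99 32.2
blob 1036 px [292.  59.] rect [ 569.  -245.7] [45.4 45.4] 9.8 z99 16.4
blob 1758 px [76. 73.] rect [519.5 -26.5] [30.8 51.5] 5.9 z99 32.2
blob 1434 px [195. 103.] rect [ 509.4 -149.8] [51.  30.7] 87.1 z99 32.2
blob 3298 px [408. 117.] rect [ 532.4 -378.5] [ 30.9 119.6] 1.3 z99 32.5
blob 1115 px [129. 160.] rect [442.9 -93.8] [24.5 23.7] 53.9 z99 76.2
blob 1171 px [256. 170.] rect [ 447.3 -226.5] [50.5 30.6] 4.7 z99 32.1
blob 716 px [344. 202.] rect [ 418.4 -341.8] [19.3 98.6] 86.5 z99 12.6
blob 4991 px [476. 225.] rect [ 426.1 -494.7] [79.4 92.8] 82.5 z99 77.0
blob 1669 px [ 41. 220.] rect [334.7  30.5] [32.  89.2] 69.0 z99 11.7
blob 783 px [385. 226.] rect [ 396.3 -398.9] [ 20.9 110.4] 61.3 z99 12.5
blob 1124 px [127. 227.] rect [350.4 -82.8] [51.7 29.4] 59.5 z99 32.2
blob 579 px [225. 237.] rect [ 350.4 -201.9] [17.5 63.9] 22.8 z99 10.0
blob 483 px [117. 376.] rect [ 91.8 -69.2] [27.1 64.2] 10.5 z99 12.8
bench z -0.8025530522923816
```

View pics/w1.png

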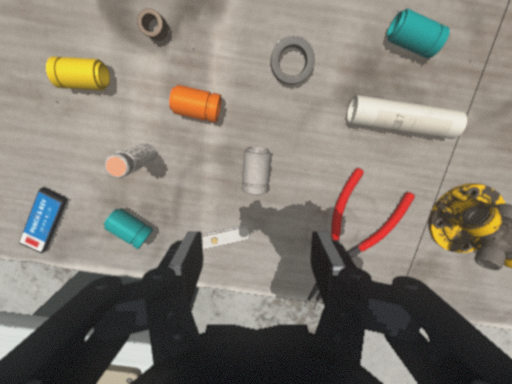

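The wrist view shows the short sleeve at (256,170), stud (129,160), bush (151,23), collar (292,59) and long sleeve (408,117). All were measured cleanly.

>>> arm_command --deltas '[{"dx": 0.001, "dy": 0.002, "dz": -0.05, "yaw": -4.8, "jaw": 0.7}, {"dx": 0.001, "dy": 0.002, "dz": -0.1, "yaw": -4.8, "jaw": 0.7}, {"dx": 0.001, "dy": 0.002, "dz": -0.14, "yaw": -4.8, "jaw": 0.7}, {"dx": 0.001, "dy": 0.002, "dz": -0.165, "yaw": -4.8, "jaw": 0.7}, {"dx": 0.001, "dy": 0.002, "dz": -0.181, "yaw": -4.8, "jaw": 0.7}, {"dx": 0.001, "dy": 0.002, "dz": -0.181, "yaw": -4.8, "jaw": 0.7}, {"dx": 0.001, "dy": 0.002, "dz": -0.181, "yaw": -4.8, "jaw": 0.7}, {"dx": 0.001, "dy": 0.002, "dz": -0.181, "yaw": -4.8, "jaw": 0.7}, {"dx": 0.001, "dy": 0.002, "dz": -0.181, "yaw": -4.8, "jaw": 0.2}, {"dx": 0.001, "dy": 0.002, "dz": -0.181, "yaw": -4.8, "jaw": 0.2}, {"dx": 0.001, "dy": 0.002, "dz": -0.181, "yaw": -4.8, "jaw": 0.2}, {"dx": 0.001, "dy": 0.002, "dz": -0.181, "yaw": -4.8, "jaw": 0.2}, {"dx": 0.001, "dy": 0.002, "dz": -0.181, "yaw": -4.8, "jaw": 0.2}, {"dx": 0.001, "dy": 0.002, "dz": -0.181, "yaw": -4.8, "jaw": 0.2}, {"dx": 0.001, "dy": 0.002, "dz": -0.181, "yaw": -4.8, "jaw": 0.2}, {"dx": 0.001, "dy": 0.002, "dz": -0.181, "yaw": -4.8, "jaw": 0.2}]'

```text
clock: 3.15
eef_pos: [448.2, -225.7, 11.6]
tool_rot: [3.14, -0.002, 0.082]
force: [-0.7, 0.9, 7.5]
width: 31.6
gripper_force: 58.8
```

>>> arm_command --deltas '[{"dx": 0, "dy": 0, "dz": 0.03, "yaw": 0, "jaw": 0.2}, {"dx": 0, "dy": 0, "dz": 0.08, "yaw": 0, "jaw": 0.2}, {"dx": 0.0, "dy": 0, "dz": 0.13, "yaw": 0, "jaw": 0.2}, {"dx": 0.01, "dy": 0.035, "dz": 0.16, "yaw": 8, "jaw": 0.2}, {"dx": 0.02, "dy": 0.08, "dz": 0.18, "yaw": 16, "jaw": 0.2}, {"dx": 0.03, "dy": 0.125, "dz": 0.19, "yaw": 24, "jaw": 0.2}, {"dx": 0.04, "dy": 0.17, "dz": 0.19, "yaw": 32, "jaw": 0.2}, {"dx": 0.05, "dy": 0.215, "dz": 0.19, "yaw": 40, "jaw": 0.2}, {"dx": 0.065, "dy": 0.26, "dz": 0.19, "yaw": 48, "jaw": 0.2}, {"dx": 0.08, "dy": 0.305, "dz": 0.19, "yaw": 56, "jaw": 0.2}, {"dx": 0.095, "dy": 0.35, "dz": 0.19, "yaw": 64, "jaw": 0.2}, {"dx": 0.109, "dy": 0.4, "dz": 0.19, "yaw": 72, "jaw": 0.2}, {"dx": 0.109, "dy": 0.4, "dz": 0.19, "yaw": 74.7, "jaw": 0.2}, {"dx": 0.109, "dy": 0.4, "dz": 0.19, "yaw": 74.7, "jaw": 0.2}, {"dx": 0.109, "dy": 0.4, "dz": 0.19, "yaw": 74.7, "jaw": 0.2}, {"dx": 0.109, "dy": 0.4, "dz": 0.19, "yaw": 74.7, "jaw": 0.2}, {"dx": 0.109, "dy": 0.4, "dz": 0.19, "yaw": 74.7, "jaw": 0.2}, {"dx": 0.109, "dy": 0.4, "dz": 0.19, "yaw": 74.7, "jaw": 0.2}]'

```text
clock: 4.95
eef_pos: [556.6, 173.8, 200.5]
tool_rot: [3.141, 0.0, 1.384]
force: [0.3, -0.0, -2.2]
width: 31.3
gripper_force: 60.6
```

```bash
cat > tray.py <<'E'
from h import *
from scipy import ndimage as N
import sys
s=read_state(); im,w=cloud("wrist"); cv2.imwrite(f"pics/{sys.argv[1]}.png",cv2.cvtColor(im,cv2.COLOR_RGB2BGR))
print(s["clock"],s["eef_pos"].round(1),np.round(s["tool_rot"],3),round(s["width"],1))
inb=(abs(w[...,0]-556)<110)&(abs(w[...,1]-177)<110)&(w[...,2]<30)
print("z",np.histogram(w[...,2][inb],bins=np.arange(0,22,2)))
L,k=N.label(inb&(w[...,2]<12)&(im.mean(2)<70))
for i in range(1,k+1):
    m=L==i
    if m.sum()<300: continue
    P=w[m]; r=cv2.minAreaRect(P[:,:2].astype(np.float32)); c,R=cv2.minEnclosingCircle(P[:,:2].astype(np.float32))
    print(m.sum(),"px",np.argwhere(m).mean(0)[::-1].round(),"mean",P.mean(0).round(1),"rect",np.round(r[0],1),np.round(r[1],1),round(r[2],1),"R",round(R,1))
E
python3 tray.py w2
```

```text
4.95 [556.6 173.8 200.5] [3.141 0.    1.384] 31.3
z (array([ 560,  203,   71, 2549, 4169,  485, 8185, 6161,  451,    0]), array([ 0,  2,  4,  6,  8, 10, 12, 14, 16, 18, 20]))
2303 px [216. 127.] mean [518.1 231.7   8.3] rect [517.9 230.7] [68.3 46.3] 79.3 R 40.5
896 px [295. 128.] mean [609.5 214.2   8.2] rect [609.6 214.3] [38.1 37.8] 79.6 R 19.8
1640 px [216. 201.] mean [497.1 142.7   8.2] rect [497.2 142.3] [65.  55.8] 48.6 R 33.0
1073 px [295. 201.] mean [596.3 124.1   8.2] rect [596.8 123.8] [44.1 52.4] 21.2 R 26.6
```

View pics/w2.png

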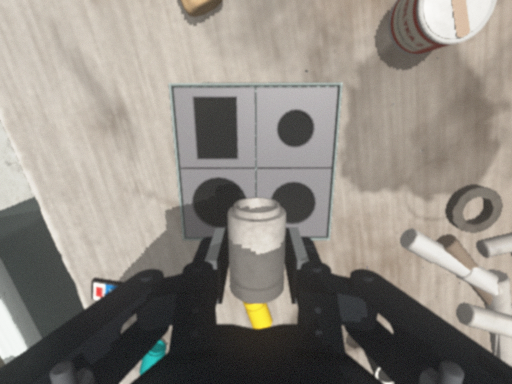

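The wrist view over the tray shows the sleeve held square, the oblong at (216,127), small (295,128), large (216,201) and medium (295,201). I'll place the sleeve.

>>> arm_command --deltas '[{"dx": -0.02, "dy": 0.03, "dz": -0.03, "yaw": 0, "jaw": 0.2}, {"dx": -0.0385, "dy": 0.057, "dz": -0.06, "yaw": 0, "jaw": 0.2}, {"dx": -0.0385, "dy": 0.057, "dz": -0.1, "yaw": 0, "jaw": 0.2}, {"dx": -0.0385, "dy": 0.057, "dz": -0.13, "yaw": 0, "jaw": 0.2}, {"dx": -0.0385, "dy": 0.057, "dz": -0.15, "yaw": 0, "jaw": 0.2}, {"dx": -0.0385, "dy": 0.057, "dz": -0.165, "yaw": 0, "jaw": 0.2}, {"dx": -0.0385, "dy": 0.057, "dz": -0.175, "yaw": 0, "jaw": 0.2}, {"dx": -0.0385, "dy": 0.057, "dz": -0.18, "yaw": 0, "jaw": 0.2}, {"dx": -0.0385, "dy": 0.057, "dz": -0.18, "yaw": 0, "jaw": 0.2}, {"dx": -0.0385, "dy": 0.057, "dz": -0.18, "yaw": 0, "jaw": 0.2}, {"dx": -0.0385, "dy": 0.057, "dz": -0.18, "yaw": 0, "jaw": 0.2}]'

```text
clock: 6.1
eef_pos: [518.6, 231.9, 20.9]
tool_rot: [3.14, -0.001, 1.385]
force: [0.1, 0.7, -1.5]
width: 31.4
gripper_force: 60.8
```

>>> arm_command --deltas '[{"dx": 0, "dy": 0, "dz": 0, "yaw": 0, "jaw": 0.42}, {"dx": 0, "dy": 0, "dz": 0, "yaw": 0, "jaw": 0.5}, {"dx": 0, "dy": 0, "dz": 0, "yaw": 0, "jaw": 0.6}, {"dx": 0, "dy": 0, "dz": 0, "yaw": 0, "jaw": 0.6}, {"dx": 0, "dy": 0, "dz": 0, "yaw": 0, "jaw": 0.6}, {"dx": 0, "dy": 0, "dz": 0.03, "yaw": 0, "jaw": 0.6}, {"dx": 0, "dy": 0, "dz": 0.08, "yaw": 0, "jaw": 0.6}, {"dx": 0, "dy": 0, "dz": 0.13, "yaw": 0, "jaw": 0.7}, {"dx": 0, "dy": -0.04, "dz": 0.15, "yaw": 0, "jaw": 0.8}, {"dx": 0, "dy": -0.08, "dz": 0.17, "yaw": 0, "jaw": 0.8}, {"dx": 0, "dy": -0.08, "dz": 0.18, "yaw": 0, "jaw": 0.8}, {"dx": 0, "dy": -0.08, "dz": 0.18, "yaw": 0, "jaw": 0.8}, {"dx": 0, "dy": -0.08, "dz": 0.18, "yaw": 0, "jaw": 0.8}]'

```text
clock: 7.4
eef_pos: [517.8, 152.8, 200.1]
tool_rot: [-3.141, -0.001, 1.387]
force: [0.8, 1.1, -0.8]
width: 68.2
gripper_force: 0.0
```

```bash
python3 tray.py w3; python3 - <<'E'
from h import *
from scipy import ndimage as N
im,w=cloud("wrist"); L,k=N.label((w[...,2]>19)&(w[...,2]<60)&(abs(w[...,0]-556)<96)&(abs(w[...,1]-177)<96))
for i in range(1,k+1):
    m=L==i
    if m.sum()>200: P=w[m]; r=cv2.minAreaRect(P[:,:2].astype(np.float32)); print(m.sum(),np.round(r,1) if 0 else r,np.percentile(P[:,2],99))
E
```

```text
7.4 [517.8 152.8 200.1] [-3.141e+00 -1.000e-03  1.387e+00] 68.2
z (array([ 561,  163,  118, 2543, 3958,  668, 9898, 7753,  619,    1]), array([ 0,  2,  4,  6,  8, 10, 12, 14, 16, 18, 20]))
953 px [248. 103.] mean [521.1 230.6   8.3] rect [518.6 231.2] [68.9 46.7] 79.6 R 40.5
999 px [327. 103.] mean [610.1 214.6   8.2] rect [610.3 214.2] [39.3 39. ] 87.4 R 20.2
2149 px [246. 182.] mean [501.6 139.8   8.2] rect [501.5 139.5] [65.1 65.3] 35.5 R 33.3
1411 px [321. 181.] mean [593.3 123.1   8.2] rect [592.9 122.5] [53.4 52.6] 54.4 R 27.1
1396 ((517.4345703125, 232.57676696777344), (50.58506774902344, 30.1964168548584), 79.65040588378906) 41.25036805863156
```

Sleeve placed at (517.4, 232.6), against an oblong centre of (518.5, 231). Next is the collar.

>>> arm_command --deltas '[{"dx": 0.005, "dy": -0.04, "dz": -0.01, "yaw": 0, "jaw": 0.8}, {"dx": 0.01, "dy": -0.085, "dz": -0.03, "yaw": 0, "jaw": 0.8}, {"dx": 0.015, "dy": -0.13, "dz": -0.05, "yaw": 0, "jaw": 0.8}, {"dx": 0.02, "dy": -0.175, "dz": -0.06, "yaw": 0, "jaw": 0.8}, {"dx": 0.025, "dy": -0.22, "dz": -0.07, "yaw": 0, "jaw": 0.8}, {"dx": 0.035, "dy": -0.265, "dz": -0.07, "yaw": 0, "jaw": 0.8}, {"dx": 0.04, "dy": -0.31, "dz": -0.08, "yaw": 0, "jaw": 0.8}, {"dx": 0.045, "dy": -0.355, "dz": -0.09, "yaw": 0, "jaw": 0.8}, {"dx": 0.051, "dy": -0.3975, "dz": -0.1, "yaw": 0, "jaw": 0.8}, {"dx": 0.051, "dy": -0.3975, "dz": -0.13, "yaw": 0, "jaw": 0.8}, {"dx": 0.051, "dy": -0.3975, "dz": -0.16, "yaw": 0, "jaw": 0.8}, {"dx": 0.051, "dy": -0.3975, "dz": -0.18, "yaw": 0, "jaw": 0.8}, {"dx": 0.051, "dy": -0.3975, "dz": -0.19, "yaw": 0, "jaw": 0.8}, {"dx": 0.051, "dy": -0.3975, "dz": -0.195, "yaw": 0, "jaw": 0.8}, {"dx": 0.051, "dy": -0.3975, "dz": -0.195, "yaw": 0, "jaw": 0.8}, {"dx": 0.051, "dy": -0.3975, "dz": -0.195, "yaw": 0, "jaw": 0.8}, {"dx": 0.051, "dy": -0.3975, "dz": -0.195, "yaw": 0, "jaw": 0.8}]'

```text
clock: 9.2
eef_pos: [569.9, -246.0, 6.4]
tool_rot: [3.14, 0.0, 1.386]
force: [0.1, -0.3, -0.5]
width: 68.7
gripper_force: 0.0
```

>>> arm_command --deltas '[{"dx": 0, "dy": 0, "dz": 0, "yaw": 0, "jaw": 0.4}, {"dx": 0, "dy": 0, "dz": 0, "yaw": 0, "jaw": 0.4}, {"dx": 0, "dy": 0, "dz": 0, "yaw": 0, "jaw": 0.4}, {"dx": 0, "dy": 0, "dz": 0, "yaw": 0, "jaw": 0.4}, {"dx": 0, "dy": 0, "dz": 0, "yaw": 0, "jaw": 0.4}, {"dx": 0, "dy": 0, "dz": 0, "yaw": 0, "jaw": 0.4}, {"dx": 0, "dy": 0, "dz": 0, "yaw": 0, "jaw": 0.4}, {"dx": 0, "dy": 0, "dz": 0, "yaw": 0, "jaw": 0.4}]'

```text
clock: 10.0
eef_pos: [569.6, -246.1, 6.7]
tool_rot: [3.14, 0.0, 1.385]
force: [-0.8, 0.3, 6.4]
width: 43.8
gripper_force: 59.9
```

>>> arm_command --deltas '[{"dx": 0, "dy": 0, "dz": 0.02, "yaw": 0, "jaw": 0.4}, {"dx": 0, "dy": 0, "dz": 0.06, "yaw": 0, "jaw": 0.4}, {"dx": 0, "dy": 0, "dz": 0.1, "yaw": 0, "jaw": 0.4}, {"dx": -0.005, "dy": 0.035, "dz": 0.13, "yaw": 0, "jaw": 0.4}, {"dx": -0.01, "dy": 0.075, "dz": 0.14, "yaw": 0, "jaw": 0.4}, {"dx": -0.02, "dy": 0.12, "dz": 0.14, "yaw": 0, "jaw": 0.4}, {"dx": -0.03, "dy": 0.165, "dz": 0.14, "yaw": 0, "jaw": 0.4}, {"dx": -0.04, "dy": 0.21, "dz": 0.14, "yaw": 0, "jaw": 0.4}, {"dx": -0.05, "dy": 0.255, "dz": 0.14, "yaw": 0, "jaw": 0.4}, {"dx": -0.055, "dy": 0.3, "dz": 0.13, "yaw": 0, "jaw": 0.4}, {"dx": -0.06, "dy": 0.345, "dz": 0.12, "yaw": 0, "jaw": 0.4}, {"dx": -0.0675, "dy": 0.385, "dz": 0.1, "yaw": 0, "jaw": 0.4}, {"dx": -0.0675, "dy": 0.385, "dz": 0.07, "yaw": 0, "jaw": 0.4}, {"dx": -0.0675, "dy": 0.385, "dz": 0.045, "yaw": 0, "jaw": 0.4}, {"dx": -0.0675, "dy": 0.385, "dz": 0.025, "yaw": 0, "jaw": 0.4}, {"dx": -0.0675, "dy": 0.385, "dz": 0.015, "yaw": 0, "jaw": 0.4}, {"dx": -0.0675, "dy": 0.385, "dz": 0.0095, "yaw": 0, "jaw": 0.4}, {"dx": -0.0675, "dy": 0.385, "dz": 0.0095, "yaw": 0, "jaw": 0.4}, {"dx": -0.0675, "dy": 0.385, "dz": 0.0095, "yaw": 0, "jaw": 0.4}, {"dx": -0.0675, "dy": 0.385, "dz": 0.0095, "yaw": 0, "jaw": 0.4}]'

```text
clock: 12.0
eef_pos: [502.0, 139.3, 15.7]
tool_rot: [3.14, -0.001, 1.385]
force: [-1.4, 0.5, 4.3]
width: 43.9
gripper_force: 62.2
```

>>> arm_command --deltas '[{"dx": 0, "dy": 0, "dz": 0, "yaw": 0, "jaw": 0.56}, {"dx": 0, "dy": 0, "dz": 0, "yaw": 0, "jaw": 0.66}, {"dx": 0, "dy": 0, "dz": 0, "yaw": 0, "jaw": 0.66}, {"dx": 0, "dy": 0, "dz": 0, "yaw": 0, "jaw": 0.66}, {"dx": 0, "dy": 0, "dz": 0, "yaw": 0, "jaw": 0.66}, {"dx": 0, "dy": 0, "dz": 0.03, "yaw": 0, "jaw": 0.66}, {"dx": 0, "dy": 0, "dz": 0.08, "yaw": 0, "jaw": 0.66}, {"dx": 0, "dy": 0, "dz": 0.13, "yaw": 0, "jaw": 0.6}, {"dx": 0, "dy": 0, "dz": 0.17, "yaw": 0, "jaw": 0.6}, {"dx": 0, "dy": 0, "dz": 0.18, "yaw": 0, "jaw": 0.6}, {"dx": 0, "dy": 0, "dz": 0.18, "yaw": 0, "jaw": 0.6}, {"dx": 0, "dy": 0, "dz": 0.18, "yaw": 0, "jaw": 0.6}]'

```text
clock: 13.2
eef_pos: [500.7, 138.7, 193.7]
tool_rot: [-3.14, 0.001, 1.385]
force: [-0.2, 0.6, -0.8]
width: 51.6
gripper_force: 0.0
```

```bash
cat > placed.py <<'E'
from h import *
from scipy import ndimage as N
import sys
im,w=cloud("wrist"); cv2.imwrite(f"pics/{sys.argv[1]}.png",cv2.cvtColor(im,cv2.COLOR_RGB2BGR))
L,k=N.label((w[...,2]>19)&(w[...,2]<95)&(abs(w[...,0]-556)<96)&(abs(w[...,1]-177)<96))
for i in range(1,k+1):
    m=L==i
    if m.sum()>150:
        P=w[m]; t=P[P[:,2]>np.percentile(P[:,2],99)-4]; r=cv2.minAreaRect(t[:,:2].astype(np.float32)); n=np.linalg.lstsq(np.c_[t[:,:2]-t[:,:2].mean(0),np.ones(len(t))],t[:,2],rcond=None)[0]
        print(m.sum(),np.round(r[0],1),np.round(r[1],1),round(r[2],1),"ztop",np.percentile(P[:,2],99).round(1),"tilt",n[:2].round(2))
E
python3 placed.py w4
```

```text
1534 [518.2 232.2] [49.8 21.3] 78.9 ztop 41.2 tilt [0. 0.]
744 [501.2 140.7] [44.8 45. ] 79.7 ztop 25.2 tilt [-0. -0.]
```

Collar flat and centred. Next is the bush.

>>> arm_command --deltas '[{"dx": 0.01, "dy": -0.04, "dz": 0, "yaw": 0, "jaw": 0.6}, {"dx": 0.025, "dy": -0.085, "dz": -0.02, "yaw": 0, "jaw": 0.6}, {"dx": 0.04, "dy": -0.13, "dz": -0.04, "yaw": 0, "jaw": 0.6}, {"dx": 0.055, "dy": -0.175, "dz": -0.06, "yaw": 0, "jaw": 0.6}, {"dx": 0.07, "dy": -0.215, "dz": -0.08, "yaw": 0, "jaw": 0.6}, {"dx": 0.077, "dy": -0.237, "dz": -0.1, "yaw": 0, "jaw": 0.6}, {"dx": 0.077, "dy": -0.237, "dz": -0.12, "yaw": 0, "jaw": 0.6}, {"dx": 0.077, "dy": -0.237, "dz": -0.15, "yaw": 0, "jaw": 0.6}, {"dx": 0.077, "dy": -0.237, "dz": -0.17, "yaw": 0, "jaw": 0.6}, {"dx": 0.077, "dy": -0.237, "dz": -0.182, "yaw": 0, "jaw": 0.6}, {"dx": 0.077, "dy": -0.237, "dz": -0.187, "yaw": 0, "jaw": 0.6}, {"dx": 0.077, "dy": -0.237, "dz": -0.187, "yaw": 0, "jaw": 0.6}, {"dx": 0.077, "dy": -0.237, "dz": -0.187, "yaw": 0, "jaw": 0.6}, {"dx": 0.077, "dy": -0.237, "dz": -0.187, "yaw": 0, "jaw": 0.15}, {"dx": 0.077, "dy": -0.237, "dz": -0.187, "yaw": 0, "jaw": 0.15}, {"dx": 0.077, "dy": -0.237, "dz": -0.187, "yaw": 0, "jaw": 0.15}, {"dx": 0.077, "dy": -0.237, "dz": -0.187, "yaw": 0, "jaw": 0.15}, {"dx": 0.077, "dy": -0.237, "dz": -0.187, "yaw": 0, "jaw": 0.15}, {"dx": 0.077, "dy": -0.237, "dz": -0.187, "yaw": 0, "jaw": 0.15}, {"dx": 0.077, "dy": -0.237, "dz": -0.187, "yaw": 0, "jaw": 0.15}]'

```text
clock: 15.25
eef_pos: [579.2, -97.9, 9.0]
tool_rot: [3.14, 0.0, 1.386]
force: [0.0, -0.2, 5.2]
width: 22.3
gripper_force: 58.5
```

>>> arm_command --deltas '[{"dx": 0, "dy": 0, "dz": 0.02, "yaw": 0, "jaw": 0.15}, {"dx": 0, "dy": 0, "dz": 0.06, "yaw": 0, "jaw": 0.15}, {"dx": 0, "dy": 0, "dz": 0.1, "yaw": 0, "jaw": 0.15}, {"dx": 0.003, "dy": 0.03, "dz": 0.12, "yaw": 0, "jaw": 0.15}, {"dx": 0.007, "dy": 0.075, "dz": 0.12, "yaw": 0, "jaw": 0.15}, {"dx": 0.012, "dy": 0.12, "dz": 0.12, "yaw": 0, "jaw": 0.15}, {"dx": 0.016, "dy": 0.165, "dz": 0.12, "yaw": 0, "jaw": 0.15}, {"dx": 0.02, "dy": 0.21, "dz": 0.12, "yaw": 0, "jaw": 0.15}, {"dx": 0.025, "dy": 0.255, "dz": 0.12, "yaw": 0, "jaw": 0.15}, {"dx": 0.03, "dy": 0.295, "dz": 0.1, "yaw": 0, "jaw": 0.15}, {"dx": 0.0315, "dy": 0.312, "dz": 0.08, "yaw": 0, "jaw": 0.15}, {"dx": 0.0315, "dy": 0.312, "dz": 0.055, "yaw": 0, "jaw": 0.15}, {"dx": 0.0315, "dy": 0.312, "dz": 0.03, "yaw": 0, "jaw": 0.15}, {"dx": 0.0315, "dy": 0.312, "dz": 0.017, "yaw": 0, "jaw": 0.15}, {"dx": 0.0315, "dy": 0.312, "dz": 0.0095, "yaw": 0, "jaw": 0.15}, {"dx": 0.0315, "dy": 0.312, "dz": 0.0095, "yaw": 0, "jaw": 0.15}, {"dx": 0.0315, "dy": 0.312, "dz": 0.0095, "yaw": 0, "jaw": 0.15}, {"dx": 0.0315, "dy": 0.312, "dz": 0.0095, "yaw": 0, "jaw": 0.15}]'

```text
clock: 17.05
eef_pos: [610.8, 214.2, 18.1]
tool_rot: [3.14, -0.001, 1.385]
force: [-0.3, -1.1, 2.8]
width: 21.9
gripper_force: 58.9
```

>>> arm_command --deltas '[{"dx": 0, "dy": 0, "dz": 0, "yaw": 0, "jaw": 0.35}, {"dx": 0, "dy": 0, "dz": 0, "yaw": 0, "jaw": 0.5}, {"dx": 0, "dy": 0, "dz": 0, "yaw": 0, "jaw": 0.55}, {"dx": 0, "dy": 0, "dz": 0, "yaw": 0, "jaw": 0.55}, {"dx": 0, "dy": 0, "dz": 0, "yaw": 0, "jaw": 0.55}, {"dx": 0, "dy": 0, "dz": 0.03, "yaw": 0, "jaw": 0.55}, {"dx": 0, "dy": 0, "dz": 0.08, "yaw": 0, "jaw": 0.55}, {"dx": 0, "dy": 0, "dz": 0.13, "yaw": 0, "jaw": 0.75}, {"dx": 0, "dy": 0, "dz": 0.17, "yaw": 0, "jaw": 0.75}, {"dx": 0, "dy": 0, "dz": 0.18, "yaw": 0, "jaw": 0.75}, {"dx": 0, "dy": 0, "dz": 0.18, "yaw": 0, "jaw": 0.75}, {"dx": 0, "dy": 0, "dz": 0.18, "yaw": 0, "jaw": 0.75}]'

```text
clock: 18.25
eef_pos: [609.2, 213.7, 196.0]
tool_rot: [-3.14, 0.001, 1.385]
force: [-0.7, 0.1, -0.1]
width: 64.3
gripper_force: 0.0
```

```bash
python3 placed.py w5
```

```text
1237 [518.7 232.2] [50.  21.5] 77.6 ztop 41.1 tilt [-0.01  0.  ]
253 [609.6 214.7] [24.6 23.9] 33.0 ztop 30.3 tilt [-0.01 -0.01]
206 [496.9 155.5] [41.8 14.5] 15.9 ztop 25.2 tilt [-0.02  0.  ]
```

>>> arm_command --deltas '[{"dx": 0.01, "dy": -0.045, "dz": 0, "yaw": 0, "jaw": 0.75}, {"dx": 0.02, "dy": -0.09, "dz": 0, "yaw": 0, "jaw": 0.75}, {"dx": 0.03, "dy": -0.135, "dz": 0, "yaw": 0, "jaw": 0.75}, {"dx": 0.04, "dy": -0.18, "dz": 0, "yaw": 0, "jaw": 0.75}, {"dx": 0.05, "dy": -0.225, "dz": 0, "yaw": 0, "jaw": 0.75}, {"dx": 0.055, "dy": -0.27, "dz": 0, "yaw": 0, "jaw": 0.75}, {"dx": 0.06, "dy": -0.32, "dz": 0, "yaw": 0, "jaw": 0.75}, {"dx": 0.06, "dy": -0.32, "dz": 0, "yaw": 0, "jaw": 0.75}, {"dx": 0.06, "dy": -0.32, "dz": 0, "yaw": 0, "jaw": 0.75}, {"dx": 0.06, "dy": -0.32, "dz": 0, "yaw": 0, "jaw": 0.75}]'

```text
clock: 19.3
eef_pos: [669.3, -104.0, 195.6]
tool_rot: [-3.139, -0.001, 1.387]
force: [0.4, 0.6, -0.2]
width: 64.1
gripper_force: 0.0
```

```bash
python3 meas.py w6
```

```text
19.3 [ 669.3 -104.   195.6] [-3.139e+00 -1.000e-03  1.387e+00] 64.1 [ 0.4  0.6 -0.2]
blob 4160 px [98. 10.] rect [539.6  92.1] [ 20.  192.7] 79.5 z99 16.9
blob 32924 px [438. 139.] rect [ 876.  -135.7] [223.9 435.8] 12.2 z99 61.9
blob 1401 px [115. 128.] rect [520.8 -25.8] [29.4 50.5] 6.6 z99 32.1
blob 1244 px [264. 179.] rect [ 675.  -105.1] [38.1 36.9] 80.8 z99 72.2
blob 557 px [353. 183.] rect [ 779.2 -138.4] [29.9 30.9] 35.8 z99 24.3
blob 546 px [  7. 202.] rect [361.  -86.4] [49.4 20.5] 84.5 z99 26.2
blob 1338 px [ 56. 204.] rect [443.7 -92.5] [23.4 24.7] 17.3 z99 76.0
blob 1101 px [140. 230.] rect [ 510.7 -149.6] [51.6 30.2] 88.6 z99 32.0
blob 493 px [352. 246.] rect [ 772.1 -219.7] [20.  50.2] 37.1 z99 42.1
blob 3451 px [297. 285.] rect [ 701.7 -265.7] [74.7 93.9] 14.6 z99 42.3
blob 745 px [ 34. 270.] rect [ 344.7 -188.6] [20.1 91.4] 22.4 z99 9.7
bench z -0.11264385867596616
```

View pics/w6.png

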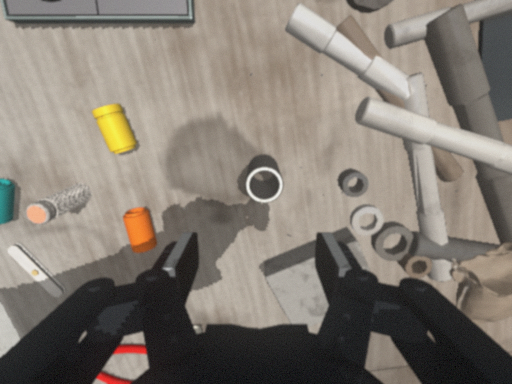

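The tube stands at (264,179) with clear space around it, and the stud is undisturbed at (56,204).

>>> arm_command --deltas '[{"dx": 0.005, "dy": 0.001, "dz": -0.04, "yaw": 0, "jaw": 0.75}, {"dx": 0.005, "dy": 0.001, "dz": -0.08, "yaw": 0, "jaw": 0.75}, {"dx": 0.005, "dy": 0.001, "dz": -0.12, "yaw": 0, "jaw": 0.75}, {"dx": 0.005, "dy": 0.001, "dz": -0.15, "yaw": 0, "jaw": 0.75}, {"dx": 0.005, "dy": 0.001, "dz": -0.164, "yaw": 0, "jaw": 0.75}, {"dx": 0.005, "dy": 0.001, "dz": -0.164, "yaw": 0, "jaw": 0.75}, {"dx": 0.005, "dy": 0.001, "dz": -0.164, "yaw": 0, "jaw": 0.75}, {"dx": 0.005, "dy": 0.001, "dz": -0.164, "yaw": 0, "jaw": 0.25}, {"dx": 0.005, "dy": 0.001, "dz": -0.164, "yaw": 0, "jaw": 0.25}, {"dx": 0.005, "dy": 0.001, "dz": -0.164, "yaw": 0, "jaw": 0.25}, {"dx": 0.005, "dy": 0.001, "dz": -0.164, "yaw": 0, "jaw": 0.25}, {"dx": 0.005, "dy": 0.001, "dz": -0.164, "yaw": 0, "jaw": 0.25}, {"dx": 0.005, "dy": 0.001, "dz": -0.164, "yaw": 0, "jaw": 0.25}, {"dx": 0.005, "dy": 0.001, "dz": -0.164, "yaw": 0, "jaw": 0.25}, {"dx": 0.005, "dy": 0.001, "dz": -0.164, "yaw": 0, "jaw": 0.25}]'

```text
clock: 20.85
eef_pos: [676.6, -104.9, 35.5]
tool_rot: [3.138, -0.0, 1.385]
force: [0.6, 0.9, 6.7]
width: 36.8
gripper_force: 60.1
```

>>> arm_command --deltas '[{"dx": 0, "dy": 0, "dz": 0.02, "yaw": 0, "jaw": 0.25}, {"dx": 0, "dy": 0, "dz": 0.06, "yaw": 0, "jaw": 0.25}, {"dx": 0, "dy": 0, "dz": 0.09, "yaw": 0, "jaw": 0.25}, {"dx": -0.01, "dy": 0.025, "dz": 0.1, "yaw": 0, "jaw": 0.25}, {"dx": -0.02, "dy": 0.06, "dz": 0.1, "yaw": 0, "jaw": 0.25}, {"dx": -0.034, "dy": 0.095, "dz": 0.1, "yaw": 0, "jaw": 0.25}, {"dx": -0.046, "dy": 0.13, "dz": 0.1, "yaw": 0, "jaw": 0.25}, {"dx": -0.06, "dy": 0.165, "dz": 0.1, "yaw": 0, "jaw": 0.25}, {"dx": -0.07, "dy": 0.2, "dz": 0.09, "yaw": 0, "jaw": 0.25}, {"dx": -0.082, "dy": 0.2275, "dz": 0.075, "yaw": 0, "jaw": 0.25}, {"dx": -0.082, "dy": 0.2275, "dz": 0.06, "yaw": 0, "jaw": 0.25}, {"dx": -0.082, "dy": 0.2275, "dz": 0.04, "yaw": 0, "jaw": 0.25}, {"dx": -0.082, "dy": 0.2275, "dz": 0.025, "yaw": 0, "jaw": 0.25}, {"dx": -0.082, "dy": 0.2275, "dz": 0.015, "yaw": 0, "jaw": 0.25}, {"dx": -0.082, "dy": 0.2275, "dz": 0.01, "yaw": 0, "jaw": 0.25}, {"dx": -0.082, "dy": 0.2275, "dz": 0.01, "yaw": 0, "jaw": 0.25}, {"dx": -0.082, "dy": 0.2275, "dz": 0.01, "yaw": 0, "jaw": 0.25}, {"dx": -0.082, "dy": 0.2275, "dz": 0.01, "yaw": 0, "jaw": 0.25}, {"dx": -0.082, "dy": 0.2275, "dz": 0.01, "yaw": 0, "jaw": 0.25}]'

```text
clock: 22.75
eef_pos: [592.4, 121.9, 44.6]
tool_rot: [-3.141, 0.001, 1.385]
force: [-3.4, -1.1, 6.2]
width: 36.9
gripper_force: 62.0
```

>>> arm_command --deltas '[{"dx": 0, "dy": 0, "dz": 0, "yaw": 0, "jaw": 0.48}, {"dx": 0, "dy": 0, "dz": 0, "yaw": 0, "jaw": 0.6}, {"dx": 0, "dy": 0, "dz": 0, "yaw": 0, "jaw": 0.7}, {"dx": 0, "dy": 0, "dz": 0, "yaw": 0, "jaw": 0.75}, {"dx": 0, "dy": 0, "dz": 0, "yaw": 0, "jaw": 0.75}, {"dx": 0, "dy": 0, "dz": 0, "yaw": 0, "jaw": 0.75}, {"dx": 0, "dy": 0, "dz": 0.03, "yaw": 0, "jaw": 0.75}, {"dx": 0, "dy": 0, "dz": 0.07, "yaw": 0, "jaw": 0.75}, {"dx": 0, "dy": 0, "dz": 0.11, "yaw": 0, "jaw": 0.75}, {"dx": -0.03, "dy": -0.02, "dz": 0.15, "yaw": 0, "jaw": 0.75}, {"dx": -0.05, "dy": -0.04, "dz": 0.18, "yaw": 0, "jaw": 0.75}, {"dx": -0.05, "dy": -0.04, "dz": 0.18, "yaw": 0, "jaw": 0.75}, {"dx": -0.05, "dy": -0.04, "dz": 0.18, "yaw": 0, "jaw": 0.75}, {"dx": -0.05, "dy": -0.04, "dz": 0.18, "yaw": 0, "jaw": 0.75}]'

```text
clock: 24.15
eef_pos: [543.1, 83.4, 222.4]
tool_rot: [-3.141, -0.0, 1.386]
force: [0.0, -0.4, -0.4]
width: 64.0
gripper_force: 0.0
```

```bash
python3 placed.py w7; python3 meas.py w8 | grep -E "^[0-9]|76\.|rect \[ ?44"; python3 - <<'E'
from h import *
im,w=cloud("top"); cv2.imwrite("pics/top1.png",cv2.cvtColor(im,cv2.COLOR_RGB2BGR))
for n,c in(("long",(532,-379)),("stud",(443,-93))):
    m=(abs(w[...,0]-c[0])<50)&(abs(w[...,1]-c[1])<75)&(w[...,2]>6); P=w[m]; print(n,(P.min(0)+P.max(0))/2)
E
```

```text
1495 [518.1 231.6] [49.4 20.8] 79.3 ztop 41.4 tilt [-0.01  0.  ]
325 [609.7 214.8] [24.5 23.7] 32.9 ztop 30.9 tilt [-0.01 -0.  ]
701 [501.4 140.6] [44.7 44.6] 79.2 ztop 25.6 tilt [-0. -0.]
949 [591.4 121.7] [36.9 37.6] 80.0 ztop 81.4 tilt [-0.  0.]
24.2 [542.9  83.5 222.1] [-3.14  -0.     1.387] 64.2 [ 0.2 -0.4 -0.1]
blob 6772 px [476. 239.] rect [ 825.9 -101.3] [108.5 358.5] 17.8 z99 61.4
blob 740 px [209. 306.] rect [442.7 -89.6] [23.9 19.8] 10.6 z99 75.7
long [ 533.06824898 -375.67350183   21.782283  ]
stud [443.13698153 -76.48437101 376.22784184]
```

View pics/w7.png

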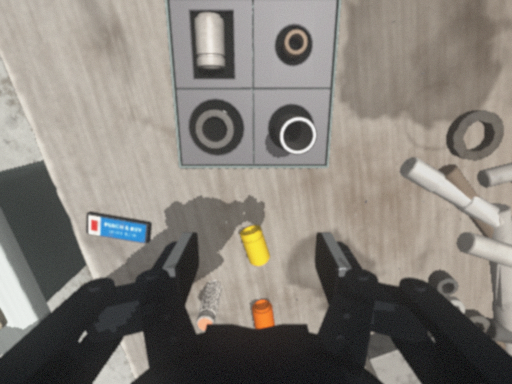

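The wrist view shows all four parts seated: sleeve (209,40), bush (293,42), collar (216,127) and tube (297,134). Their tops are at the expected heights, and the stud and long sleeve are where they started.

```bash
python3 -c "
from cell import *
print(finish_job())"
```

```text
the job is handed in; nothing more can be done
None
```

The job is handed in at about 24 s on the clock: by the last wrist-camera check all four parts sat within about 2 mm of their recess centres, upright or lying as asked, and the long sleeve and stud had not moved, but the judge returned no verdict.

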